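# Show the toy kettle's spout to the check camera

### The arm

A 6-joint arm with a two-finger parallel gripper is mounted at the origin on the work surface. World frame = base frame: x ahead of the robot, y to its left, z up, the work surface at z = 0. Lengths are in m, angles in rad, forces in N, time in s.
With the tool pointing down it reaches from about 0.425 to 0.95 m from the base axis. Payload 3.5 kg.
Tool frame: the origin (TCP) lies between the finger pads; the fingertips stand 19 mm ahead of it and the grasp point (between the pads) is the TCP; z points along the fingers, y is the line along which they close (so a half turn about z gives the same grasp; the last joint's range is limited). The gripper opens to 85 mm and grips with 20 to 120 N. Pads are 22 mm wide; open, the fingers measure 114 mm over their backs; the gripper's body (76 mm by 85 mm) begins 54 mm behind the grasp point. The pads swing forward as they close: fully open they stand 13 mm farther back than shut.
Start: joints at [-1.438, 0.286, 1.577, -0, 1.279, -0.15], TCP at [0.188, -0.648, 0.25] pointing down, gripper open.
Joint ranges: [-2.77, 2.77], [-0.9, 2.22], [0.21, 2.48], [-1.53, 4.67], [0.24, 2.81], [-2.84, 2.84]. Speed limits (rad/s): [2.79, 2.79, 3.14, 3.14, 3.14, 3.14].

### API

Orientations are given as a unit quaternion [x, y, z, w].
In Python, from plant import get_state, cams, ctrl gives the robot as it stands. The module is installed in compiled form; this text tells all that it offers.
- The arm moves only by the tool jog_arm, never from a script. Its argument "deltas" is text: rows parted by semicolons, each of 6 numbers parted by spaces: the shift along the world's x, y, z normalised to -1 to 1, where 1 is 0.02 m, then the turn, a rotation vector about the world's x, y, z normalised to -1 to 1, where 1 is 0.1 rad. In form: x y z ax ay az; .... A call has 1 to 20 rows; each row shifts and turns the commanded pose from where the row before left it; what a row does not reach is not made up. A row lasts 1/8 s, in which the tool goes at most 62.5 mm and 10.7 degrees, less where a joint would pass 70% of its speed; a pose out of reach is approached as far as the arm can. A call with a number of a shift or a turn outside -1 to 1 is refused whole. A call with a gripper value outside its range is refused whole. "gripper" is the opening, from 0 (shut) to 1 (fully open), set as the call begins (left out, the last holds). The fingers move at their own pace and stop on an object; "squeeze" is the grip in N (left out, the last holds). Time passes only in rows, so rows that do not move let the fingers close. It gives the time, the measured TCP pose, the force, the opening and the grip force at its end, in the units of the state.
- get_state(): the state, without advancing time (a new reading comes with each control period).
- cams.read_camera(name): name is "scene" or "top"; returns a dict with "color" (400x640x3 uint8, blue, green, red), "vfov" (degrees; the focal length in pixels is half the picture's height over the tangent of half this angle, whatever the lens; pixels are square), "cx", "cy" (the principal point, pixels), "distortion" ([k1, k2, p1, p2, k3] as OpenCV has them; the pictures are not rectified), "rvec" (rotation vector, rad) and "tvec" (3), from world to camera coordinates, as OpenCV has them. Camera axes: x right, y down, z forward; pixel columns grow to the right and rows downward; lengths in m; the calibration is good to about 2 mm. A picture is of the moment at which its call begins. There is no depth.
- ctrl.sign_off(): hands the job in; it is judged then, once.
The state is a dict: "time": time; "qpos": joint angles; "dq": joint speeds; "joint_efforts": joint torques, N m; "eef_pos": TCP position; "tcp_rot": TCP orientation; "contact_force": force on the tool from outside, world axes, zero at the start; "wrist_torque": the same for the moment, N m; "opening": opening from 0.0 (shut) to 1.0 (fully open); "finger_force": force on a finger pad.
Only numpy, scipy, OpenCV 4.12 (cv2) and the standard library are available. Lean on these libraries where they do the work, as an engineer would, in place of code of your own. Each camera call takes 0.05 s, during which the arm holds its last target. There are 200 camera calls.

### The job

We are checking the playroom toys for sharp edges. Swing the storage cube's door wide open, at least 70 degrees from shut, and leave it open; then lift the toy kettle off the little rack on the inside of the door and hold it up to the check camera: kettle level, spout pointing straight at the lens, the spout's mouth level with the lens and about 12 cm in front of it. Finish still holding it there, quite still, with the kettle touching nothing but the gripper; do not drop it, and do not touch the camera or disturb the aeroplane, the bunny or the cone.

Things in the scene. Friction and masses are not known exactly. Their poses are not given: they have to be found in the camera images.
- cube: Fixed plywood storage cube, 260 mm deep (x) by 260 mm wide (y) by 280 mm high, with walls 15 mm thick. Its origin is the centre of its underside; the open front faces its own -x and carries the door.
- cube_door (a joint): Door angle, rad: 0 shut, 1.6 stop, starts ajar at 0.32 to 0.43. Door 260 mm wide, 15 mm thick, 5 to 275 mm above the bench, on a vertical hinge at the cube's +y front corner; the free edge swings out from the cube's front (cube frame: from -y towards -x; clockwise from above). Light friction, 0.12 N m; stays where left. It carries a rack on its inner face.
- door_handle (a point): Grip point on the door's steel handle: upright round bar 12 mm thick, 45 mm off the outer face, 215 mm from the hinge, 185 to 262 mm above the bench, a short stay to the door at each end. Point on the bar's axis, 250 mm up. Frame turns with the door: x square to it, inwards; y along it, free edge to hinge; z up.
- door_hinge (a point): Point on the hinge line, 250 mm above the bench, in the plane of the door's inner face; same axes as door_handle.
- rack_floor (a point): Rack floor, 180 mm above the bench, about where the kettle stands: 58 mm in from the door's inner face, 115 mm from the hinge; axes as door_handle. The rack spans 40 to 190 mm from the hinge and 105 mm inwards, rim 15 mm high on its three free sides. It swings with the door; while ajar it is mostly under the cube's roof (underside at 265 mm).
- kettle: Loose silver aluminium toy kettle, 110 g or so: an upright round body 48 mm in diameter with straight sides up to 52 mm, a domed lid and a small black knob up to 74 mm. Origin: centre of its underside; z up, the spout points along +x, the black loop handle reaches 42 mm to -x. It starts standing on the rack, spout pointing away from the door to within about 0.25 rad.
- spout_mouth (a point): Mouth of the kettle's spout, 52 mm along the kettle's +x from its axis and 60 mm above its underside; axes as the kettle's.
- camera: Fixed check camera on a stand: round foot 100 mm across, thin post, black head 75 mm wide centred 270 mm above the bench. Origin: centre of the foot's underside. It looks along its own -x.
- lens (a point): Centre of the camera's lens front, 30 mm along the camera's -x from its origin and 270 mm above the bench; axes as the camera's: it looks level along -x.
- aeroplane: Loose navy plastic toy aeroplane, 114 mm long, 100 mm span, 50 mm high, on its wheels on the bench. Origin on the bench under its middle; nose to +x. Leave alone.
- bunny: Loose white ceramic bunny figurine, 46 mm across, 89 mm high. Origin: centre of its underside; it faces +x. Leave alone.
- cone: Loose green plastic stacking cone, 54 mm across the foot, 75 mm high. Origin: centre of its underside. Leave alone.
Mind the look-alikes: they are no part of the job. What is shaped like the kettle but brown or pink is not meant.

How it is judged:
By the outcome, as a careful person would: the job done as asked, in the order asked, and still so for the second after the job is handed in, while the arm keeps its last pose, push and grip.
It also fails if it takes over 56 s, if anything falls off the work surface, if the arm or the gripper's body presses on something with over 40 N, if the wrist force passes 120 N, or if a joint passes its speed limit or range.

## Working session

There is one attempt and no reset: what is moved stays moved. The work goes in short steps, Python scripts to look and compute and a tool call to move; the robot and the scene stay as the last step left them, time stands still between calls to the robot, and variables do not carry over. Pictures are saved under pics/ and viewed, at most 10 in all, crops included, and the job is handed in when it is done.

Besides the shell and the picture viewer there is one more tool, called after "Emit:" as a command line: name --argument value ..., lists and objects as JSON in quotes. jog_arm: Moves the arm, as the interface text tells. Its arguments: {"type":"object","properties":{"deltas":{"type":"string"},"gripper":{"type":"number"},"squeeze":{"type":"number"}},"required":["deltas"]}

```bash
mkdir -p pics
cat > h.py <<'E'
import numpy as np, cv2
from plant import get_state, cams, ctrl
from scipy.spatial.transform import Rotation as R
def cam(n):
    c=cams.read_camera(n); f=200/np.tan(np.radians(c['vfov'])/2)
    c['K']=np.array([[f,0,c['cx']],[0,f,c['cy']],[0,0,1.]]); c['D']=np.array(c['distortion'],float)
    c['R']=cv2.Rodrigues(np.array(c['rvec'],float))[0]; c['t']=np.array(c['tvec'],float).ravel()
    c['o']=-c['R'].T@c['t']; return c
def ray(c,u,v):
    p=cv2.undistortPoints(np.array([[[u,v]]],float),c['K'],c['D'])[0,0]
    d=c['R'].T@np.array([p[0],p[1],1]); return c['o'],d/np.linalg.norm(d)
def onz(c,u,v,z):
    o,d=ray(c,u,v); return o+d*(z-o[2])/d[2]
def tri(c1,p1,c2,p2):
    o1,d1=ray(c1,*p1);o2,d2=ray(c2,*p2)
    s=np.linalg.lstsq(np.c_[d1,-d2],o2-o1,rcond=None)[0]
    a=o1+s[0]*d1;b=o2+s[1]*d2; return (a+b)/2,np.linalg.norm(a-b)
def proj(c,P):
    return cv2.projectPoints(np.array(P,float).reshape(-1,3),c['R'],c['t'],c['K'],c['D'])[0].reshape(-1,2)
E
python3 - <<'E'
from h import *
for n in('scene','top'):
    c=cam(n); print(n,c['o'].round(3),c['R'][2].round(3),c['vfov'],c['D'])
    cv2.imwrite(f'pics/{n}0.png',cv2.resize(c['color'],(800,500)))
s=get_state();print(s['eef_pos'],s['tcp_rot'],s['time'])
E
```

```text
scene [1.386 0.093 0.955] [-0.699 -0.108 -0.706] 50.09465932312535 [-0.10167263  0.          0.          0.          0.        ]
top [ 0.471 -0.008  1.049] [ 0.154 -0.009 -0.988] 56.252958989457355 [-0.00856404  0.          0.          0.          0.        ]
[ 0.18831493 -0.64763547  0.24908241] [ 9.90017787e-01  1.40938530e-01  4.72636507e-06 -1.05503806e-03] 0.1
```

View pics/scene0.png

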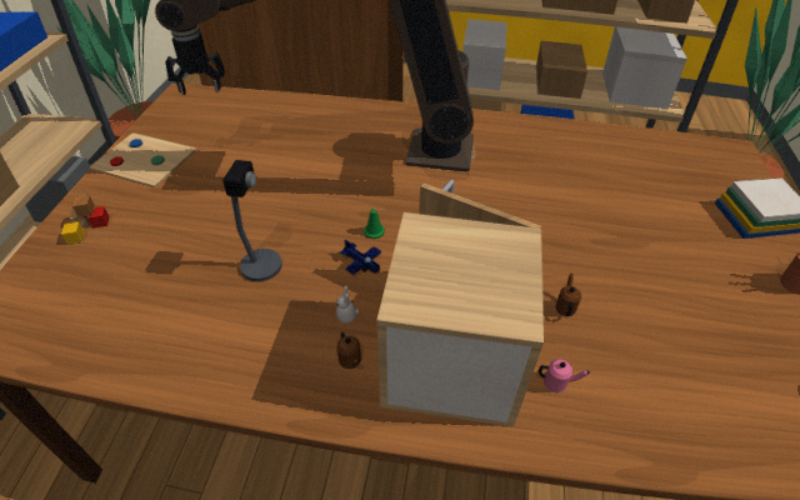

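View pics/top0.png

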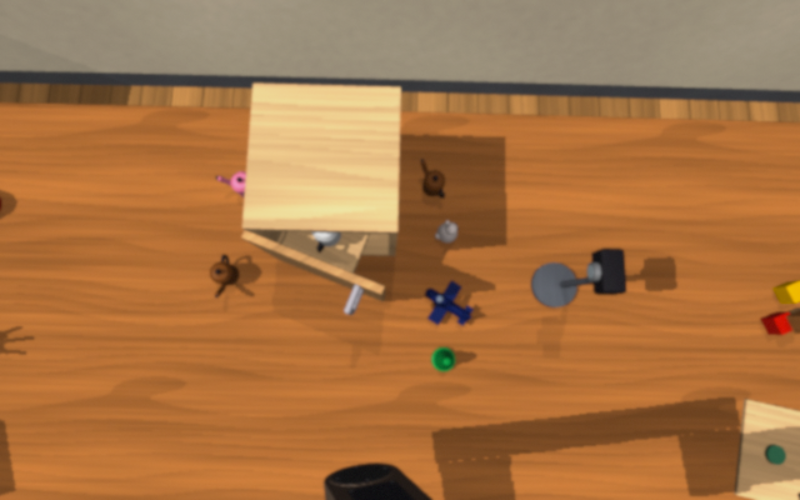

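The scene view shows the door ajar (800-px picture: top edge 420,187 to 540,228), the camera head at (240,178), its foot at (260,264), and the cone, plane and bunny at (374,222), (360,257), (346,306). The top view shows the cube roof with corners (252,84), (401,87), (398,232), (244,229), the handle at (354,299), the silver kettle at (325,240), and the camera foot at (555,285) with its lens facing left.

Run:
```python
from h import *
t=cam('top');s=cam('scene')
np.set_printoptions(precision=4,suppress=True)
k=.8
for p in [(252,84),(401,87),(398,232),(244,229)]: print('roof',onz(t,p[0]*k,p[1]*k,.28))
print('door free top outer', onz(t,379*k,298*k,.275),'hinge', onz(t,244*k,236*k,.275))
print('handle outer', onz(t,350*k,312*k,.262), onz(t,356*k,290*k,.262))
print('foot',onz(t,555*k,285*k,.005),onz(s,260*k,264*k,.005))
print('headc tri',tri(t,(608*k,270*k),s,(240*k,178*k)))
print('lens tri',tri(t,(595*k,272*k),s,(250*k,180*k)))
for n,p,q in[('cone',(444,357),(374,212)),('bunny',(448,230),(346,300)),('plane',(446,304),(360,257))]: print(n,tri(t,(p[0]*k,p[1]*k),s,(q[0]*k,q[1]*k)))
a=cv2.resize(t['color'][170:260,180:300],(400,300),interpolation=3)
b=cv2.resize(t['color'][180:255,415:515],(400,300),interpolation=3)
c=cv2.resize(s['color'][130:205,320:420],(400,300),interpolation=3)
d=cv2.resize(s['color'][120:225,150:290],(400,300),interpolation=3)
cv2.imwrite('pics/m.png',np.vstack([np.hstack([a,b]),np.hstack([c,d])]))
```

```text
roof [0.8836 0.24   0.28  ]
roof [ 0.8843 -0.0222  0.28  ]
roof [ 0.6238 -0.0215  0.28  ]
roof [0.6234 0.2361 0.28  ]
door free top outer [0.5133 0.0078 0.275 ] hinge [0.6125 0.2368 0.275 ]
handle outer [0.4897 0.0559 0.262 ] [0.5266 0.047  0.262 ]
foot [ 0.5646 -0.3812  0.005 ] [ 0.5634 -0.3818  0.005 ]
headc tri (array([ 0.5676, -0.3757,  0.2728]), np.float64(0.0006816826640002095))
lens tri (array([ 0.5644, -0.3558,  0.2676]), np.float64(0.0007884288421456669))
cone (array([ 0.407 , -0.1252,  0.0764]), np.float64(0.0037496994791258935))
bunny (array([ 0.6755, -0.1349,  0.0538]), np.float64(0.001599803857332364))
plane (array([ 0.517 , -0.1371,  0.0254]), np.float64(0.007214231131837753))
```

View pics/m.png

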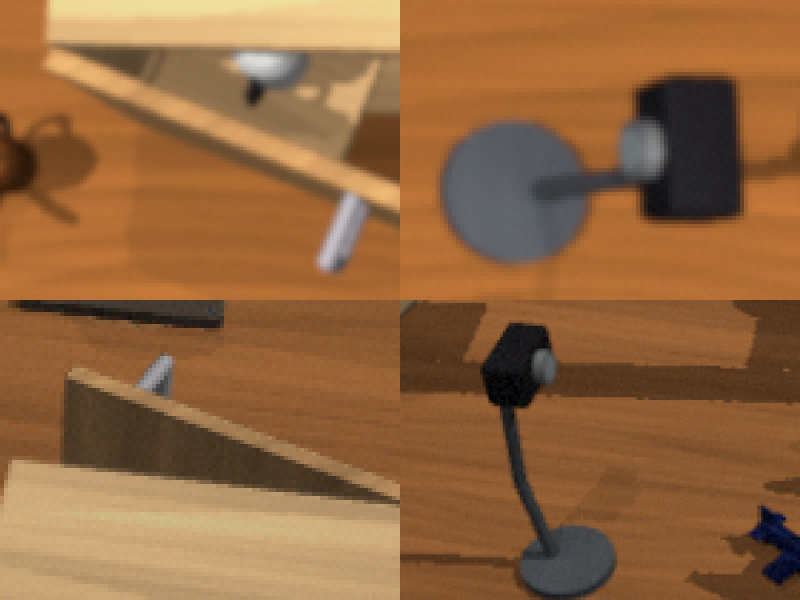

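The crops show the handle's outer end at top (262,249), the lens front at top (471,217.5) and scene (202,143.5), and the kettle half under the roof with its spout pointing inwards. The hinge works out at about (0.6235, 0.237), the door angle at about 0.34 and the bar at about (0.495, 0.055). I'm moving above the handle.

Emit:
jog_arm --deltas ".5 .9 .2 0 0 .65;.5 .9 .2 0 0 .65;.5 .9 .2 0 0 .65;.5 .9 .2 0 0 .65;.5 .9 .2 0 0 .65;.5 .9 .2 0 0 .65;.5 .9 .2 0 0 .65;.5 .9 .2 0 0 .65;.5 .9 .2 0 0 .65;.5 .9 .2 0 0 .65;.5 .9 .2 0 0 .65;.5 .9 .2 0 0 .65;.5 .9 .2 0 0 .65;.5 .9 .2 0 0 .65;.5 .9 .2 0 0 .65;.5 .9 .2 0 0 .65;.5 .9 .2 0 0 .65;.5 .9 .2 0 0 .65;.5 .9 .2 0 0 .65;.5 .9 .2 0 0 .65" --gripper 1

```text
time: 2.7
eef_pos: [0.389, -0.2869, 0.3306]
tcp_rot: [0.701, 0.713, -0.0, 0.0]
contact_force: [-0.5, -0.1, 0.9]
opening: 1.003
finger_force: 0.0
```

Emit:
jog_arm --deltas ".27 .86 0 0 0 .6;.27 .86 0 0 0 .6;.27 .86 0 0 0 .6;.27 .86 0 0 0 .6;.27 .86 0 0 0 .6;.27 .86 0 0 0 .6;.27 .86 0 0 0 .6;.27 .86 0 0 0 .6;.27 .86 0 0 0 .6;.27 .86 0 0 0 .6;.27 .86 0 0 0 .6;.27 .86 0 0 0 .6;.27 .86 0 0 0 .6;.27 .86 0 0 0 .6;.27 .86 0 0 0 .6;.27 .86 0 0 0 .6;.27 .86 0 0 0 .6;.27 .86 0 0 0 .6;.27 .86 0 0 0 .6;.27 .86 0 0 0 .6"

```text
time: 5.2
eef_pos: [0.4966, 0.057, 0.3303]
tcp_rot: [0.176, 0.984, -0.0, 0.0]
contact_force: [0.4, 0.4, -0.8]
opening: 1.003
finger_force: 0.0
```

Emit:
jog_arm --deltas "0 0 -.75 0 0 0;0 0 -.75 0 0 0;0 0 -.75 0 0 0;0 0 -.75 0 0 0;0 0 -.75 0 0 0;0 0 -.75 0 0 0;0 0 0 0 0 0"

```text
time: 6.08
eef_pos: [0.4955, 0.0558, 0.2385]
tcp_rot: [0.179, 0.984, -0.0, -0.002]
contact_force: [-0.2, 0.3, -0.2]
opening: 0.999
finger_force: 0.0
```

Emit:
jog_arm --deltas "0 0 0 0 0 0;0 0 0 0 0 0;0 0 0 0 0 0;0 0 0 0 0 0;0 0 0 0 0 0;0 0 0 0 0 0" --gripper 0 --squeeze 30

```text
time: 6.82
eef_pos: [0.4983, 0.0582, 0.241]
tcp_rot: [0.179, 0.984, 0.004, 0.003]
contact_force: [6.2, 9.7, -2.0]
opening: 0.127
finger_force: 29.4
```

Run:
```python
from h import *
np.set_printoptions(precision=4,suppress=True)
t=cam('top');s=cam('scene')
print('lensfront',tri(t,(471.25,217.5),s,(201.8,143.5)))
# head top-face edges in top (crop b scale 4), z~.30
for n,z,p in[('right',.3,(740,80)),('right',.3,(742,216)),('left',.3,(664,80)),('left',.3,(664,216))]:
    print(n,onz(t,415+(p[0]-400)/4,180+p[1]/4,z))
# head top-face fit by mask
m=(t['color'].max(2)<45).astype(np.uint8); m[:,:470]=0;m[:190]=0;m[240:]=0;m[:,510:]=0
c=max(cv2.findContours(m,0,1)[0],key=cv2.contourArea);print(cv2.minAreaRect(c))
# foot ellipse
cv2.imwrite('pics/g.png',np.hstack([cv2.resize(t['color'][150:290,170:330],(400,350)),cv2.resize(s['color'][90:230,300:460],(400,350))]))
h=np.array([.6235,.237]);p0=np.array(get_state()['eef_pos'])
print(p0, get_state()['opening'])
a=np.arctan2(*(h-p0[:2]));print('theta',a-np.arctan2(.06,.215),np.linalg.norm(h-p0[:2]))
```

```text
lensfront (array([ 0.5647, -0.3476,  0.2695]), np.float64(0.0043583785269261975))
right [ 0.5978 -0.393   0.3   ]
right [ 0.5284 -0.39    0.3   ]
left [ 0.597  -0.3538  0.3   ]
left [ 0.5276 -0.3504  0.3   ]
((486.5, 217.0), (32.0, 23.0), 90.0)
[0.4983 0.0582 0.241 ] 0.1261110810380773
theta 0.3389263848496933 0.21826406134332094
```

View pics/g.png

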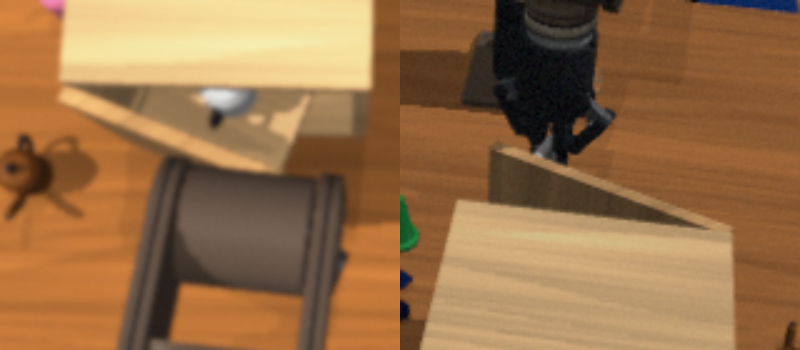

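Grip on the bar is good (opening 0.127, 29 N). Next I compute the arc.

Run:
```python
from h import *
h=np.array([.6235,.237]);r=.2183
# ramped 20 rows
w=np.r_[.3,.6,np.ones(16),.6,.3];w/=w.sum();a=.611+np.r_[0,np.cumsum(w)]*1.07
P=h+r*np.c_[-np.sin(a),-np.cos(a)]
P[0]=P[0]
D=np.diff(P.round(4),axis=0)/.02
print(';'.join(f'{d[0]:.2f} {d[1]:.2f} 0 0 0 {-x*10:.2f}' for d,x in zip(D,np.diff(a))),P[0],P[-1])
```

```text
-0.16 0.11 0 0 0 -0.18;-0.31 0.23 0 0 0 -0.36;-0.50 0.42 0 0 0 -0.60;-0.48 0.45 0 0 0 -0.60;-0.45 0.48 0 0 0 -0.60;-0.43 0.50 0 0 0 -0.60;-0.38 0.52 0 0 0 -0.60;-0.36 0.55 0 0 0 -0.60;-0.32 0.57 0 0 0 -0.60;-0.29 0.59 0 0 0 -0.60;-0.25 0.60 0 0 0 -0.60;-0.22 0.62 0 0 0 -0.60;-0.18 0.63 0 0 0 -0.60;-0.14 0.64 0 0 0 -0.60;-0.10 0.64 0 0 0 -0.60;-0.06 0.66 0 0 0 -0.60;-0.02 0.66 0 0 0 -0.60;0.02 0.66 0 0 0 -0.60;0.03 0.39 0 0 0 -0.36;0.02 0.20 0 0 0 -0.18 [0.49826417 0.05819598] [0.40652427 0.2610088 ]
```

Emit:
jog_arm --deltas "-0.16 0.11 0 0 0 -0.18;-0.31 0.23 0 0 0 -0.36;-0.50 0.42 0 0 0 -0.60;-0.48 0.45 0 0 0 -0.60;-0.45 0.48 0 0 0 -0.60;-0.43 0.50 0 0 0 -0.60;-0.38 0.52 0 0 0 -0.60;-0.36 0.55 0 0 0 -0.60"

```text
time: 7.92
eef_pos: [0.4371, 0.1224, 0.241]
tcp_rot: [0.378, 0.926, 0.003, 0.003]
contact_force: [10.0, 4.2, -4.5]
opening: 0.134
finger_force: 29.4
```

Emit:
jog_arm --deltas "-0.32 0.57 0 0 0 -0.60;-0.29 0.59 0 0 0 -0.60;-0.25 0.60 0 0 0 -0.60;-0.22 0.62 0 0 0 -0.60;-0.18 0.63 0 0 0 -0.60;-0.14 0.64 0 0 0 -0.60;-0.10 0.64 0 0 0 -0.60;-0.06 0.66 0 0 0 -0.60;-0.02 0.66 0 0 0 -0.60;0.02 0.66 0 0 0 -0.60;0.03 0.39 0 0 0 -0.36;0.02 0.20 0 0 0 -0.18;0 0 0 0 0 0"

```text
time: 9.55
eef_pos: [0.4041, 0.2589, 0.2409]
tcp_rot: [0.654, 0.756, -0.0, -0.001]
contact_force: [-4.8, 1.8, 4.5]
opening: 0.135
finger_force: 29.8
```

Emit:
jog_arm --deltas "0 0 0 0 0 0;0 0 0 0 0 0;0 0 0 0 0 0;0 0 0 0 0 0;0 0 0 0 0 0;0 0 0 0 0 0" --gripper 1

```text
time: 10.3
eef_pos: [0.4048, 0.2582, 0.2403]
tcp_rot: [0.654, 0.756, 0.0, 0.0]
contact_force: [0.1, 0.2, 0.1]
opening: 0.997
finger_force: 0.0
```

Emit:
jog_arm --deltas "0 0 .8 0 0 0;0 0 1 0 0 0;0 0 1 0 0 0;0 0 1 0 0 0;0 0 1 0 0 0;0 0 1 0 0 0;0 0 1 0 0 0;0 0 0 0 0 0"

```text
time: 11.3
eef_pos: [0.4055, 0.2585, 0.3788]
tcp_rot: [0.654, 0.756, 0.002, 0.001]
contact_force: [-0.3, 0.1, 0.0]
opening: 1.0
finger_force: 0.0
```

Run:
```python
from h import *
t=cam('top');s=cam('scene');print(get_state()['qpos'])
cv2.imwrite('pics/k.png',np.vstack([np.hstack([cv2.resize(t['color'][140:300,160:360],(400,320)),cv2.resize(s['color'][60:220,300:500],(400,320))])]))
cv2.imwrite('pics/t1.png',t['color']);cv2.imwrite('pics/s1.png',s['color'])
```

```text
[ 3.56132366e-01 -2.26922850e-01  1.87659318e+00 -2.53297899e-05
  1.49248025e+00  2.12112318e-01]
```

View pics/k.png

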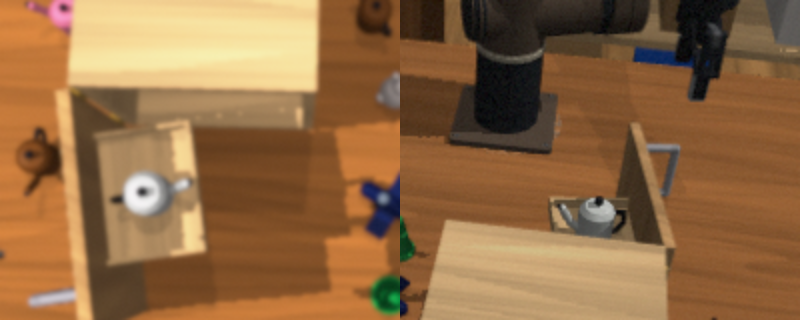

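The top view (crop scale 2) shows the door wide open. The kettle knob is at top (231.5,235) and scene (399.5,160.5), the spout mouth at top (252.5,231.5) and scene (379.5,163.5). Spout points to -y.

Run:
```python
from h import *
np.set_printoptions(precision=4,suppress=True)
t=cam('top');s=cam('scene')
print('knob',tri(t,(231.5,235),s,(399.5,160.5)));print('mouth',tri(t,(252.5,231.5),s,(379.5,163.5)))
print('handle@.225',onz(t,217.5,239.5,.225))
def sil(c,x0,x1,y0,y1,lo):
    hsv=cv2.cvtColor(c['color'],cv2.COLOR_BGR2HSV);m=((hsv[...,1]<60)&(hsv[...,2]>lo)).astype(np.uint8)
    q=np.zeros_like(m);q[y0:y1,x0:x1]=m[y0:y1,x0:x1]
    q=cv2.morphologyEx(q,cv2.MORPH_CLOSE,np.ones((3,3)))
    k=max(cv2.findContours(q,0,1)[0],key=cv2.contourArea)
    o=np.zeros_like(q);cv2.drawContours(o,[k],-1,1,-1);return o
m=sil(t,210,262,215,255,100)
b=cv2.morphologyEx(m,cv2.MORPH_OPEN,cv2.getStructuringElement(2,(11,11)))
ys,xs=np.nonzero(b);print('body',xs.min(),xs.max(),ys.min(),ys.max(),b.sum(),(xs.mean(),ys.mean()))
for z in(.232,.24):print(z,onz(t,xs.mean(),ys.mean(),z))
sp=m-b;sp=sp*(np.arange(640)>xs.max()-1);y2,x2=np.nonzero(sp);print('spout',x2.mean(),y2.mean(),x2.max(),y2[x2==x2.max()].mean())
print(onz(t,x2.mean(),y2.mean(),.23),onz(t,x2.max()+.5,y2[x2>=x2.max()-1].mean(),.24))
print('door free in top',onz(t,160+82/2,140+310/2,.275),'hinge end',onz(t,160+60/2,140+93/2,.275))
print('rack rim corners',[onz(t,160+a/2,140+c/2,.195) for a,c in((95,133),(189,121),(206,252),(107,264))])
# camera head
g=t['color'].max(2)
cv2.imwrite('pics/cam.png',np.hstack([cv2.resize(t['color'][185:250,415:515],(800,520),interpolation=2)[:,:800]]))
# foot centre by mask: grey
hsv=cv2.cvtColor(t['color'],cv2.COLOR_BGR2HSV);f=((hsv[...,1]<70)&(hsv[...,2]<140)&(hsv[...,2]>50)).astype(np.uint8)
q=np.zeros_like(f);q[205:250,420:468]=f[205:250,420:468]
k=max(cv2.findContours(q,0,1)[0],key=cv2.contourArea);(x,y),r=cv2.minEnclosingCircle(k);print('foot',x,y,r,onz(t,x,y,.006),onz(t,x+r,y,.006))
```

```text
knob (array([0.5188, 0.1622, 0.2483]), np.float64(0.001753817659631149))
mouth (array([0.5281, 0.1156, 0.2392]), np.float64(0.005348244994677681))
handle@.225 [0.5098 0.1963 0.225 ]
body 221 246 225 247 460 (np.float64(233.2608695652174), np.float64(236.48260869565217))
0.232 [0.5167 0.1607 0.232 ]
0.24 [0.5163 0.1591 0.24  ]
spout 250.3125 232.14583333333334 255 231.0
[0.527  0.1245 0.23  ] [0.5282 0.1118 0.24  ]
door free in top [0.3957 0.2105 0.275 ] hinge end [0.6171 0.2481 0.275 ]
rack rim corners [array([0.5863, 0.2311, 0.195 ]), array([0.6025, 0.1238, 0.195 ]), array([0.454 , 0.0982, 0.195 ]), array([0.4386, 0.2084, 0.195 ])]
foot 446.3902587890625 227.0 20.99441909790039 [ 0.5674 -0.3877  0.006 ] [ 0.5686 -0.447   0.006 ]
```

View pics/cam.png

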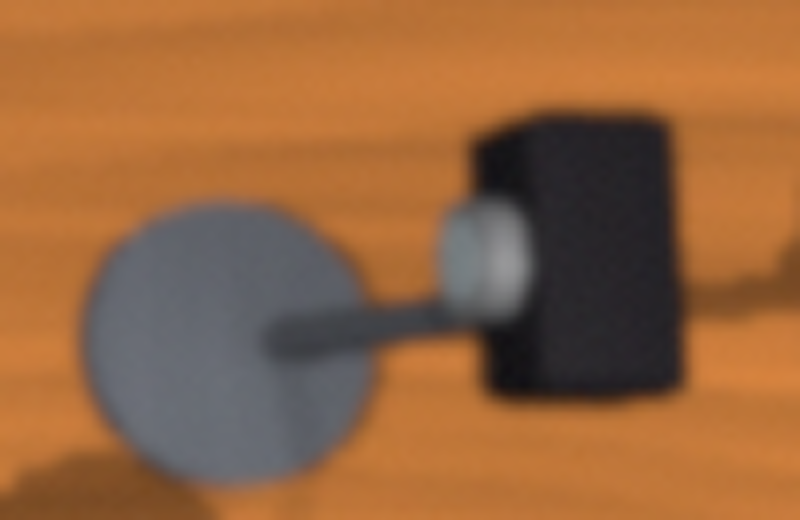

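The crop (scale 8) shows the foot centred at (230,344), the lens front at (461,259), and the head's top-face side edges at (527,125)-(540,395) and (668,125)-(682,390).

Run:
```python
from h import *
np.set_printoptions(precision=4,suppress=True)
t=cam('top');s=cam('scene')
px=lambda a,b:(415+a/8,185+b/8)
print('foot',onz(t,*px(230,344),.006))
L=onz(t,*px(461,259),.27);print('lens',L, proj(s,L))
for e in(((527,125),(540,395)),((668,125),(682,390)),((472,145),(490,390))):
    z=.3 if e[0][0]>500 else .27
    A,B=[onz(t,*px(*p),z) for p in e];d=A-B;print(A,B,'facing yaw deg',np.degrees(np.arctan2(d[1],d[0]))+90)
K=np.array([.5175,.161]);print('kettle yaw from pts',[np.degrees(np.arctan2(*(np.array(q)-K)[::-1])) for q in((.5282,.1118),(.5275,.124))],np.degrees(np.arctan2(*(K-np.array([.5098,.1963]))[::-1])))
```

```text
foot [ 0.5645 -0.3801  0.006 ]
lens [ 0.5646 -0.348   0.27  ] [[202.4691 143.5622]]
[ 0.5957 -0.3535  0.3   ] [ 0.5269 -0.3534  0.3   ] facing yaw deg 89.92364126851646
[ 0.5965 -0.3898  0.3   ] [ 0.5289 -0.3895  0.3   ] facing yaw deg 89.77481923194817
[ 0.595  -0.3523  0.27  ] [ 0.5302 -0.3541  0.27  ] facing yaw deg 91.53656051559278
kettle yaw from pts [np.float64(-77.73039159323007), np.float64(-74.87599269168943)] -77.69480122271511
```

Emit:
jog_arm --deltas ".8 -.7 -.3 0 0 .1;.8 -.7 -.3 0 0 .1;.8 -.7 -.3 0 0 .1;.8 -.7 -.3 0 0 .1;.8 -.7 -.3 0 0 .1;.8 -.7 -.3 0 0 .1;.8 -.7 -.3 0 0 .13;0 0 0 0 0 0"

```text
time: 12.6
eef_pos: [0.5168, 0.1595, 0.3327]
tcp_rot: [0.627, 0.779, -0.001, -0.001]
contact_force: [-0.3, 0.1, -0.4]
opening: 1.0
finger_force: 0.0
```

Run:
```python
from h import *
s=get_state();q=R.from_quat(s['tcp_rot']).as_matrix();print(s['eef_pos'],np.degrees(np.arctan2(q[1,1],q[0,1])),q[:,2])
```

```text
[0.51684477 0.15947367 0.33274984] 12.322697677073023 [-3.10050471e-03 -3.08682000e-04 -9.99995146e-01]
```

Emit:
jog_arm --deltas "0.03 .08 -.7 0 0 0;0 0 -.8 0 0 0;0 0 -.8 0 0 0;0 0 -.8 0 0 0;0 0 -.8 0 0 0;0 0 -.8 0 0 0;0 0 -.6 0 0 0;0 0 -.4 0 0 0;0 0 -.2 0 0 0;0 0 0 0 0 0;0 0 0 0 0 0"

```text
time: 13.98
eef_pos: [0.5177, 0.1619, 0.217]
tcp_rot: [0.626, 0.78, 0.0, 0.0]
contact_force: [0.6, 0.3, -0.2]
opening: 1.002
finger_force: 0.0
```

Emit:
jog_arm --deltas "0 0 0 0 0 0;0 0 0 0 0 0;0 0 0 0 0 0;0 0 0 0 0 0;0 0 0 0 0 0;0 0 0 0 0 0;0 0 0 0 0 0" --gripper 0.2 --squeeze 25

```text
time: 14.85
eef_pos: [0.5176, 0.1619, 0.2168]
tcp_rot: [0.626, 0.78, 0.0, 0.0]
contact_force: [0.1, -0.1, 3.6]
opening: 0.552
finger_force: 26.2
```

Emit:
jog_arm --deltas "0 0 .2 0 0 0;0 0 .4 0 0 0;0 0 .6 0 0 0;0 0 .6 0 0 0;0 0 .6 0 0 0;0 0 .6 0 0 0;0 0 .4 0 0 0;0 0 .2 0 0 0;0 0 0 0 0 0;0 0 0 0 0 0"

```text
time: 16.1
eef_pos: [0.5171, 0.1618, 0.2877]
tcp_rot: [0.626, 0.78, -0.0, -0.0]
contact_force: [0.1, -0.2, -1.8]
opening: 0.552
finger_force: 26.0
```

Run:
```python
from h import *
t=cam('top');s=cam('scene')
cv2.imwrite('pics/l.png',np.hstack([cv2.resize(t['color'][170:290,200:300],(400,480)),cv2.resize(s['color'][90:190,340:423],(400,480))]))
```

```text
(no output)
```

View pics/l.png

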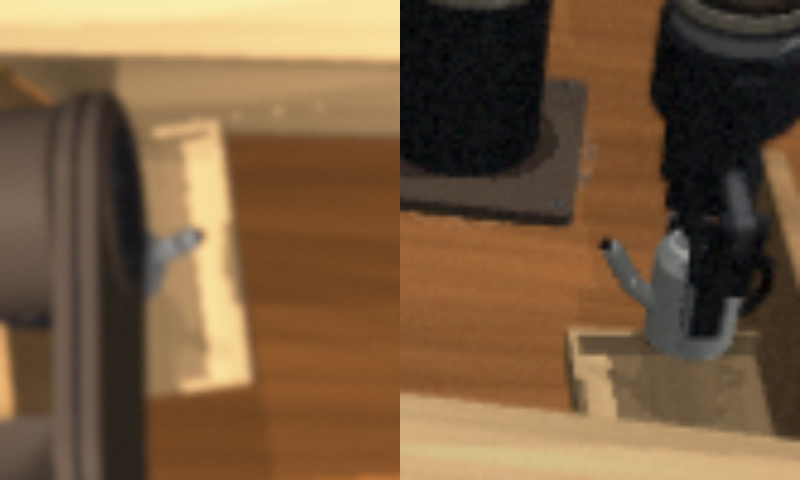

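Lifted cleanly, upright; the mouth is at top (249.5,228.75) and scene (382.5,140.6).

Run:
```python
from h import *
t=cam('top');s=cam('scene')
M,e=tri(t,(249.5,228.75),s,(382.5,140.6));p=np.array(get_state()['eef_pos']);d=M-p
print(M,e,d,np.linalg.norm(d[:2]),np.degrees(np.arctan2(d[1],d[0])))
```

```text
[0.52804934 0.11285381 0.3126381 ] 0.00030065179433244653 [ 0.01082616 -0.04898548  0.02472558] 0.050167544582772054 -77.53753146711271
```

Emit:
jog_arm --deltas "0 -.3 0 0 0 0;0 -.6 0 0 0 0;0 -.8 0 0 0 0;0 -.8 0 0 0 0;0 -.8 0 0 0 0;0 -.8 0 0 0 0;0 -.8 0 0 0 -.2;0 -.8 0 0 0 -.2;.1 -.8 0 0 0 -.2;.1 -.8 0 0 0 -.2;.2 -.8 0 0 0 -.2;.3 -.8 0 0 0 -.2;.3 -.8 -.2 0 0 -.2;.3 -.8 -.2 0 0 -.2;.3 -.8 -.2 0 0 -.2;.2 -.8 -.2 0 0 -.1;.2 -.6 -.2 0 0 0;.1 -.4 -.2 0 0 0;0 -.2 -.1 0 0 0;0 0 0 0 0 0"

```text
time: 18.8
eef_pos: [0.5592, -0.1041, 0.2621]
tcp_rot: [0.698, 0.717, -0.0, -0.0]
contact_force: [0.4, -0.8, -1.8]
opening: 0.55
finger_force: 26.0
```

Emit:
jog_arm --deltas ".05 -.3 -.1 0 0 -.05;.05 -.5 -.1 0 0 -.1;.05 -.5 -.1 0 0 -.1;.05 -.5 -.1 0 0 0;.05 -.5 -.1 0 0 0;0 -.5 -.1 0 0 0;0 -.4 -.1 0 0 0;0 -.3 -.1 0 0 0;0 -.15 0 0 0 0;0 0 0 0 0 0;0 0 0 0 0 0;0 0 0 0 0 0"

```text
time: 20.3
eef_pos: [0.5644, -0.1769, 0.2464]
tcp_rot: [0.706, 0.708, 0.0, 0.0]
contact_force: [-0.2, 0.2, -0.7]
opening: 0.551
finger_force: 26.0
```

Run:
```python
from h import *
t=cam('top');s=cam('scene')
st=get_state();q=R.from_quat(st['tcp_rot']).as_matrix();print(st['eef_pos'],np.degrees(np.arctan2(q[1,1],q[0,1])),q[:,2])
cv2.imwrite('pics/f.png',np.hstack([cv2.resize(t['color'][170:270,380:500],(400,333)),cv2.resize(s['color'][110:210,180:300],(400,333))]))
cv2.imwrite('pics/f2.png',s['color'])
```

```text
[ 0.56441057 -0.17697938  0.24638758] 0.13381116324999345 [ 7.24233733e-05 -6.26261276e-05 -9.99999995e-01]
```

View pics/f.png

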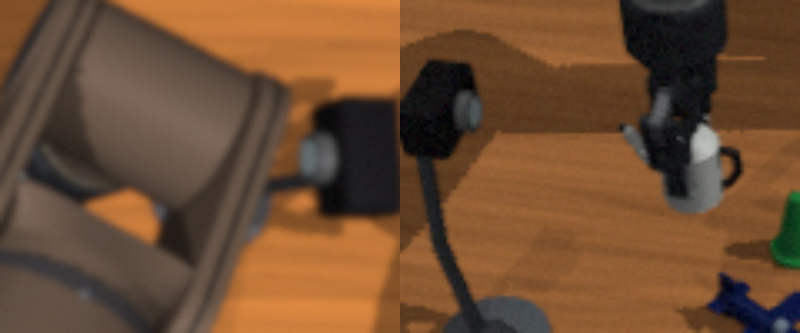

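The scene crop shows the kettle level, spout facing the lens, mouth at about (247.5,148.4) px; the arm covers it from the top. I compare this with the prediction, then hold a moment.

Run:
```python
from h import *
s=cam('scene');print(proj(s,[[.5645,-.229,.27],[.5645,-.229,.265],[.5595,-.229,.27],[.5645,-.234,.27]]))
hsv=cv2.cvtColor(s['color'],cv2.COLOR_BGR2HSV)
st=get_state();print(st['time'],np.abs(st['dq']).max())
```

```text
[[246.22941189 148.2638021 ]
 [246.44330681 149.7918454 ]
 [246.78397426 147.06910074]
 [244.35731692 148.06012321]]
20.45 0.001322754677297034
```

Emit:
jog_arm --deltas "0 0 0 0 0 0;0 0 0 0 0 0;0 0 0 0 0 0;0 0 0 0 0 0"

```text
time: 20.95
eef_pos: [0.5644, -0.1772, 0.2463]
tcp_rot: [0.706, 0.708, -0.0, -0.0]
contact_force: [-0.9, 0.4, -1.7]
opening: 0.556
finger_force: 26.0
```

Within about 1 px of the prediction. I'm handing it in.

```bash
python3 -c "
from h import *
print(ctrl.sign_off())"
```

```text
the job is handed in; nothing more can be done
None
```

I opened the door to about 80° and left it there, and handed the job in at about 21 s with the kettle held level and still, spout at the lens: mouth about 12 cm away and level with it to within a few mm by my measurements (the sign-off gave no verdict).

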